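Sort centrifuge buckets by heft and load the rotor

TASK

Three capped centrifuge buckets that look alike stand in front of the rotor: one is loaded with sample tubes, one is empty and one is a solid balance blank, and only their weight in the hand tells them apart. Push the loaded one fully home in the rotor's one open ring, put the solid blank fully down in the free well of its white holder block, and stand the empty one upright in the wash tray. Keep the buckets upright, do not force or slam them, and leave everything else on the bench where it is.

Things in the scene. Friction and masses are not known exactly. Their poses are not given: they have to be found in the camera images.
- bucket_a_mid (a point): Loose capped metal centrifuge bucket, upright, 99 mm tall: 50 mm body, its foot tapered to 42 mm over the lowest 15 mm; a 62 mm collar, underside 62 mm above the foot, 5 mm thick; then a ribbed 44 mm screw cap from 67 to 99 mm (take it by the cap). The point is on its axis, 49.5 mm above the foot; z up the axis.
- bucket_b_mid (a point): Loose capped metal centrifuge bucket, upright, 99 mm tall: 50 mm body, its foot tapered to 42 mm over the lowest 15 mm; a 62 mm collar, underside 62 mm above the foot, 5 mm thick; then a ribbed 44 mm screw cap from 67 to 99 mm (take it by the cap). The point is on its axis, 49.5 mm above the foot; z up the axis.
- bucket_c_mid (a point): Loose capped metal centrifuge bucket, upright, 99 mm tall: 50 mm body, its foot tapered to 42 mm over the lowest 15 mm; a 62 mm collar, underside 62 mm above the foot, 5 mm thick; then a ribbed 44 mm screw cap from 67 to 99 mm (take it by the cap). The point is on its axis, 49.5 mm above the foot; z up the axis.
- bucket_a: The same bucket, origin at the centre of its foot. The three look the same. The whole weighs about 0.16 kg if it is the empty one, 0.36 kg if loaded, 0.60 kg if it is the solid blank (each within 10 %); which is which changes.
- bucket_b: The same bucket, origin at the centre of its foot. The three look the same. The whole weighs about 0.16 kg if it is the empty one, 0.36 kg if loaded, 0.60 kg if it is the solid blank (each within 10 %); which is which changes.
- bucket_c: The same bucket, origin at the centre of its foot. The three look the same. The whole weighs about 0.16 kg if it is the empty one, 0.36 kg if loaded, 0.60 kg if it is the solid blank (each within 10 %); which is which changes.
- ring_mouth (a point): Centre of the top face of the rotor's one open ring: 68 mm outside, 24 mm high, top 115 mm above the table, through bore 52.4 mm. Two sprung pads in the bore, 12 mm below the top, grip the bucket with 8 to 15 N, more than its weight: push it down until its collar sits on the top face, its middle then 12.5 mm below this point. z up; x points to the hub.
- rotor_hub (a point): Centre of the rotor head on its spindle axis, level with the ring tops, 75 mm from each ring's centre; a 22 mm nut stands 13 mm above it.
- blank_well (a point): Centre of the mouth of the free well in the holder block, 50 mm above the table. The well is 52.4 mm wide and 40 mm deep; a bucket standing on its floor has its middle 9.5 mm above this point. z up; x along the block to the other well, 95 mm away, where a capped blank stands.
- tray_floor (a point): Point on the wash tray's floor with free space to stand a bucket, 4 mm above the table and 30 mm to -x of the tray's middle. A bucket standing here has its middle 49.5 mm above it. In its x, y an uncapped bucket stands at (88, 46) mm and a cap at (90, -45) mm. z up.
- rotor: Four-place rotor head on a stand, capped buckets in three of its rings, tops 152 mm above the table; ring centres are 106 mm from their neighbours. Origin on the spindle axis at table height, z up. The head is free to turn, with slight drag.
- blank_block: White holder block of the balance blanks, 180 x 85 mm, 50 mm tall, fixed; origin at the middle of its underside. One well is free, a capped blank stands in the other, its top 109 mm above the table.
- wash_tray: White wash tray, 190 x 170 mm outside, walls 4 mm thick and 45 mm tall, fixed; origin at the middle of its underside.
- tube_rack: Bystander: red rack of sample tubes, 150 x 66 x 106 mm, origin under its middle.
- tip_box: Bystander: yellow box of pipette tips, 120 x 84 x 68 mm, origin under its middle.
- reagent_bottle: Bystander: small white bottle, 56 mm wide, 115 mm tall, origin under its middle.
- pump_bottle: Bystander: white pump bottle, 62 mm wide, 172 mm tall, origin under its middle.
- marker: Bystander: marker pen lying on the table, 130 mm long, 14 mm thick, along its x.
- spare_cap: Bystander: loose bucket cap, 44 mm wide, 32 mm tall, origin under its middle.
- stain_jar: Bystander: amber jar, 42 mm wide, 50 mm tall, origin under its middle.
Not all that is in view belongs to the job. What is shaped like the blank_block but black is not meant. Leave any orange look-alike of the bucket_b alone.

How it is judged:
By the outcome, as a careful person would: the job done as asked, in the order asked, and still so for the second after the job is handed in, with the robot touching nothing.
It also fails if it takes over 72 s, if anything falls off the work surface, if the arm or the gripper's body presses on something with over 40 N, if the wrist force passes 120 N, or if a joint passes its speed limit or range.

ROBOT

A 6-joint arm with a two-finger parallel gripper is mounted at the origin on the work surface. World frame = base frame: x ahead of the robot, y to its left, z up, the work surface at z = 0. Lengths are in mm, angles in rad, forces in N, time in s.
With the tool pointing down it reaches from about 325 to 900 mm from the base axis. Payload 6.1 kg.
Tool frame: the origin (TCP) lies midway between the tips of the shut fingers; the grasp point (between the pads) lies 19 mm behind it; z points along the fingers, y is the direction in which the jaws open and shut (so a half turn about z gives the same grasp; the last joint's range is limited). The gripper opens to 87 mm and grips with 3 to 60 N. Pads are 19 mm wide; open, the fingers measure 117 mm over their backs; the gripper's body (75 mm by 190 mm) begins 51 mm behind the grasp point.
Start: joints at [-1.398, 0.22, 1.526, -0, 1.395, -0.126], TCP at [183.976, -597.301, 222.538] pointing down, gripper open.
Joint ranges: [-2.98, 2.98], [-0.91, 2.08], [0.09, 2.57], [-1.24, 4.39], [0.2, 2.65], [-2.68, 2.68]. Speed limits (rad/s): [2.57, 2.57, 3.01, 3.14, 3.14, 3.14].

INTERFACE

Orientations are given as a unit quaternion [x, y, z, w].
In Python, from bench import bot, cams, job gives the robot as it stands. The module is installed in compiled form; this text tells all that it offers.
- The arm moves only by the tool apply_moves, never from a script. Its argument "steps" is text: rows parted by semicolons, each of 7 numbers parted by spaces: the turn, a rotation vector about the world's x, y, z in degrees, then the shift along the world's x, y, z in mm, then the finger opening in mm, from 0 to 87. A call has 1 to 5 rows; each row shifts and turns the commanded pose from where the row before left it; what a row does not reach is not made up. A row lasts 1/8 s, in which the tool goes at most 62.5 mm and 10.7 degrees, less where a joint would pass 70% of its speed; a pose out of reach is approached as far as the arm can. A call with a gripper value outside its range is refused whole. The fingers move at their own pace and stop on an object; "squeeze" is the grip in N (left out, the last holds). Time passes only in rows, so rows that do not move let the fingers close. It gives the time, the measured TCP pose, the force and the opening at its end, in the units of the state.
- bot.sense(): the state, without advancing time (a new reading comes with each control period).
- cams.capture(name): name is "side" or "top" or "wrist"; returns (picture, depth): 420x560x3 uint8, red, green, blue; 420x560 float32, mm along the optical axis (not along the pixel's ray), 0 where there is no reading.
- cams.camera_model(name): a dict with "camera_matrix" (3x3 intrinsics, pixels), "rvec" (rotation vector, rad) and "tvec" (3), from world to camera coordinates, as OpenCV has them; the wrist camera has in their place "mount" (4x4, takes a point from camera to tool coordinates, whose origin is the TCP and whose axes are the flange's). Camera axes: x right, y down, z forward; pixel columns grow to the right and rows downward; lengths in mm; the calibration is good to about 2 mm. The wrist camera is an equidistant fisheye: a pixel r from the principal point sees the ray r / f radians off the axis. A picture is of the moment at which its call begins: read the wrist's pose just before it. camera_model takes no time and is no camera call.
- job.finish_job(): hands the job in, once; it reports no verdict.
The state is a dict: "t": time; "joint_pos": joint angles; "qd": joint speeds; "joint_torque": joint torques, N m; "eef_pos": TCP position; "tool_rot": TCP orientation; "ft_force": force on the tool from outside, world axes, zero at the start; "ft_torque": the same for the moment, N m; "finger_gap": opening from 0.0 (shut) to 1.0 (fully open).
Only numpy, scipy, OpenCV 4.12 (cv2) and the standard library are available. Lean on these libraries where they do the work, as an engineer would, in place of code of your own. Each camera call takes 0.05 s, during which the arm holds its last target.

## Working session

There is one attempt and no reset: what is moved stays moved. The work goes in short steps, Python scripts to look and compute and a tool call to move; the robot and the scene stay as the last step left them, time stands still between calls to the robot, and variables do not carry over. Pictures are saved under pics/ and viewed, and the job is handed in when it is done.

Besides the shell and the picture viewer there is one more tool, called in YAML: its name, and indented under it one key for each argument. apply_moves: Moves the arm, as the interface text tells. Its arguments: {"type":"object","properties":{"steps":{"type":"string"},"squeeze":{"type":"number"}},"required":["steps"]}

```bash
mkdir -p pics
cat > h.py <<'E'
import numpy as np, cv2
from bench import bot,cams,job
from scipy.spatial.transform import Rotation as R
def snap(n,f):
    p,d=cams.capture(n); cv2.imwrite(f'pics/{f}.png',p[:,:,::-1]); np.save(f'pics/{f}.npy',d); return p,d
def cloud(n,d):
    m=cams.camera_model(n);K=np.array(m['camera_matrix']);Rm=cv2.Rodrigues(np.array(m['rvec'],float))[0];t=np.array(m['tvec'],float).ravel()
    v,u=np.mgrid[:420,:560]
    c=np.stack([(u-K[0,2])/K[0,0]*d,(v-K[1,2])/K[1,1]*d,d],-1)
    w=(c-t)@Rm; w[d<=0]=np.nan
    return w
E
python3 - <<'E'
from h import *
for n in('top','side'):
    snap(n,n+'0')
    print(cams.camera_model(n))
print(cams.camera_model('wrist'))
print(bot.sense())
E
```

```text
{'camera_matrix': array([[420.61138856,   0.        , 274.99466197],
       [  0.        , 420.61138856, 206.26343839],
       [  0.        ,   0.        ,   1.        ]]), 'rvec': array([ 2.15555019, -2.19954034,  0.09346849]), 'tvec': array([ 104.85164282,  489.99889359, 1089.856767  ])}
{'camera_matrix': array([[516.05481367,   0.        , 277.01676382],
       [  0.        , 516.05481367, 213.0207885 ],
       [  0.        ,   0.        ,   1.        ]]), 'rvec': array([ 2.12876703, -0.16598266,  0.07550039]), 'tvec': array([-441.82155233,  173.61542275, 1587.88355704])}
{'camera_matrix': array([[325.1922621 ,   0.        , 279.49522701],
       [  0.        , 325.1922621 , 207.41355179],
       [  0.        ,   0.        ,   1.        ]]), 'mount': array([[ 6.46334413e-04, -9.58087783e-01, -2.86474052e-01,
         7.85367777e+01],
       [ 9.99999597e-01,  4.40809912e-04,  7.81919199e-04,
         5.72506284e-01],
       [-6.22866629e-04, -2.86474442e-01,  9.58087682e-01,
        -1.61783488e+02],
       [ 0.00000000e+00,  0.00000000e+00,  0.00000000e+00,
         1.00000000e+00]])}
{'t': 0.1, 'joint_pos': array([-1.39810451e+00,  2.21139255e-01,  1.52749040e+00, -8.25069923e-07,
        1.39470522e+00, -1.26121744e-01]), 'qd': array([-0.00012608, -0.00072341, -0.00311686, -0.00062978,  0.00010838,
        0.00024979]), 'joint_torque': array([ 1.38604002e-03, -4.95950210e+01, -3.88516045e+01,  7.04142172e-02,
        5.16782992e-02, -5.31275180e-05]), 'eef_pos': array([ 183.87825439, -596.75643729,  221.55495076]), 'tool_rot': array([ 9.88859168e-01,  1.48851561e-01, -2.06878984e-05, -8.70861084e-04]), 'ft_force': array([-0.23910699,  0.58191614, -0.09005596]), 'ft_torque': array([ 0.01009452, -0.01265073,  0.03311608]), 'finger_gap': 0.9964809658419348}
```

View pics/top0.png

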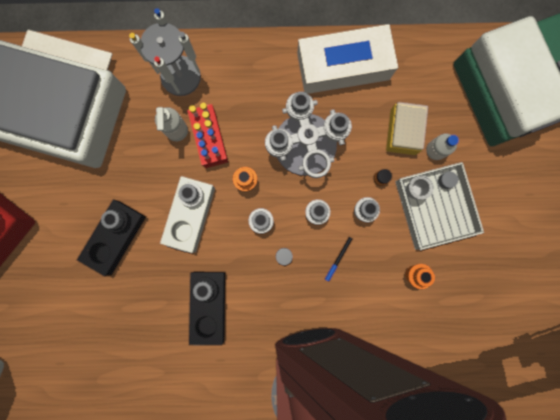

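View pics/side0.png

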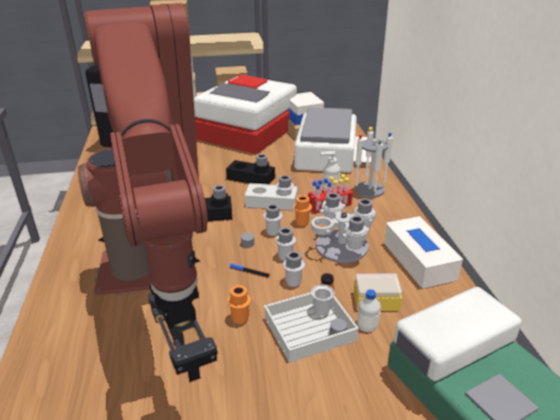

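The top view shows three silver buckets at about (261,222), (318,212) and (367,210). Two orange look-alikes are at (245,180) and (421,277). The rotor's open ring is at about (316,163), nearest the buckets. The white block's free well is at (182,232), and there are black blocks at (112,237) and (207,308). The wash tray is at (440,205). I'll confirm these in an enlarged crop and measure.

Run:
```python
from h import *
p=cv2.imread('pics/top0.png');c=p[85:285,150:490];cv2.imwrite('pics/top0c.png',cv2.resize(c,None,fx=2.3,fy=2.3,interpolation=cv2.INTER_CUBIC))
d=np.load('pics/top0.npy');w=cloud('top',d)
for n,u,v in [('A',261,219),('B',318,209),('C',367,207),('hub',308,133),('ringhole',316,165),('ringrim',316,153),('well',182,232),('table',230,230),('blanktop',190,190),('trayfloor',430,215),('r1',300,102),('r2',341,124),('r3',277,140)]:
    print(n,w[v,u].round(1))
```

```text
A [454.6 129.8 101.4]
B [476.   -9.8 104.3]
C [ 478.9 -130.7   99.1]
hub [659.4  11.5 127.5]
ringhole [600.8 -16.9  17.2]
ringrim [614.2  -8.6 107. ]
well [429.5 343.5   8. ]
table [432.4 216.5   1.7]
blanktop [528.7 301.9 107.2]
trayfloor [ 461.6 -319.3    4.2]
r1 [729.3  30.4 149.5]
r2 [672.9 -65.  152.7]
r3 [636.9  87.2 154.9]
```

View pics/top0c.png

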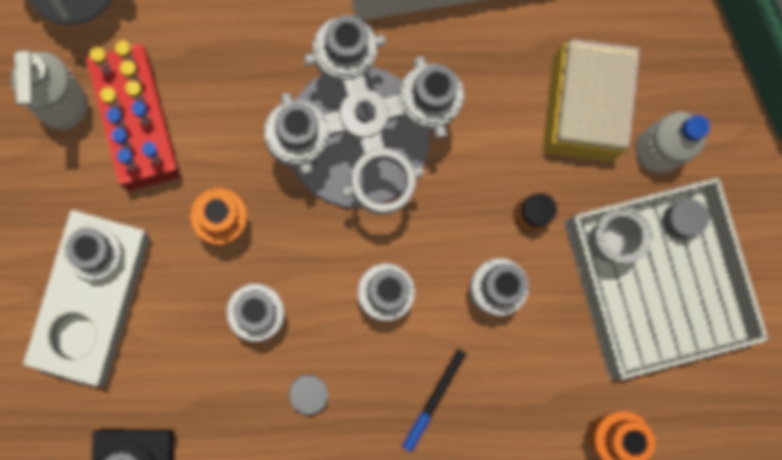

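```bash
cat >> h.py <<'E'
from scipy.optimize import least_squares
def circ(xy,r0=None):
    c0=xy.mean(0)
    f=(lambda q:np.hypot(*(xy-q[:2]).T)-(q[2] if r0 is None else r0))
    s=least_squares(f,list(c0)+([20] if r0 is None else []),loss='soft_l1');return s.x,np.sqrt(np.mean(s.fun**2))
E
python3 - <<'E'
from h import *
for cam in('top','side'):
    d=np.load(f'pics/{cam}0.npy');w=cloud(cam,d).reshape(-1,3);w=w[~np.isnan(w[:,0])]
    def near(x,y,r,z0,z1): return w[(np.hypot(w[:,0]-x,w[:,1]-y)<r)&(w[:,2]>z0)&(w[:,2]<z1)]
    print(cam)
    for n,x,y in[('A',455,130),('B',476,-10),('C',479,-130)]:
        q=near(x,y,45,90,112); print(n,'cap',len(q),q.mean(0).round(1),np.median(q[:,2]).round(1),'mid',((q.min(0)+q.max(0))/2).round(1))
        q2=near(x,y,45,72,88)
        if len(q2)>20:print('  side pts',circ(q2[:,:2],22)[0].round(1))
        q2=near(x,y,45,15,55)
        if len(q2)>20:print('  body pts',len(q2),circ(q2[:,:2],25)[0].round(1))
    for n,x,y,z0,z1 in[('r1',729,30,143,160),('r2',673,-65,143,160),('r3',637,87,143,160),('nut',659,11,122,134),('blank',520,302,100,116)]:
        q=near(x,y,45,z0,z1);print(n,len(q),q.mean(0).round(1),((q.min(0)+q.max(0))/2).round(1))
    q=near(588,-8,50,108,122);print('ring',len(q),circ(q[:,:2])[0].round(1),np.median(q[:,2]).round(1),((q.min(0)+q.max(0))/2).round(1))
E
```

```text
top
A cap 255 [452.5 133.4  98.8] 98.8 mid [452.6 133.8  98. ]
B cap 258 [471.8 -10.4  98.8] 98.7 mid [471.8 -10.8  98. ]
C cap 264 [ 475.2 -135.6   98.7] 98.8 mid [ 475.5 -136.    97.2]
  side pts [ 475.4 -136.5]
r1 278 [731.7  30.8 151.5] [732.5  30.3 150.1]
r2 280 [677.5 -59.9 151.7] [678.2 -60.5 150.4]
r3 278 [640.7  84.7 151.6] [640.9  84.7 150.1]
nut 64 [659.7  11.9 127.7] [659.8  11.4 127.5]
blank 260 [521.5 309.2 108.6] [521.7 309.5 107.2]
ring 330 [589.   -5.7  31.3] 113.8 [595.   -6.6 114.2]
side
A cap 99 [453.3 127.   96.3] 96.4 mid [453.8 129.1  95.9]
  side pts [453.5 132.6]
  body pts 149 [453.7 133.2]
B cap 114 [471.9 -16.1  96.6] 96.7 mid [473.1 -16.1  96.3]
  side pts [473.1 -10.7]
  body pts 131 [473.4 -11.2]
C cap 138 [ 475.5 -142.2   96.6] 96.7 mid [ 475.9 -141.2   96.9]
  side pts [ 476.7 -137.1]
  body pts 177 [ 476.3 -136.8]
r1 104 [732.   24.6 149.8] [732.4  28.  149.3]
r2 120 [678.8 -66.1 149.4] [679.7 -63.3 149.6]
r3 95 [641.6  78.9 150.1] [642.1  80.3 149.7]
nut 27 [660.4  10.  124.9] [657.6  22.8 125.5]
blank 73 [522.2 304.3 106.6] [523.  307.5 106. ]
ring 147 [589.2 -10.   31. ] 111.8 [594.5 -12.7 112.6]
```

Run:
```python
from h import *
d=np.load('pics/top0.npy');W=cloud('top',d);p=cv2.imread('pics/top0.png').astype(int)
w=W.reshape(-1,3);c=p.reshape(-1,3)
m=(abs(w[:,0]-480)<110)&(abs(w[:,1]-325)<90)&(w[:,2]>44)&(w[:,2]<56)&(c.min(1)>110)
q=w[m];r=cv2.minAreaRect(q[:,:2].astype(np.float32));print('block',m.sum(),r,np.median(q[:,2]))
m2=(abs(w[:,0]-480)<110)&(abs(w[:,1]-325)<90)&(w[:,2]>44)&(w[:,2]<56)
h,xe,ye=np.histogram2d(q[:,0],q[:,1],bins=1)
# free well: low points within block
wl=w[(np.hypot(w[:,0]-429,w[:,1]-343)<40)&(w[:,2]>3)&(w[:,2]<25)];print('wellfloor',len(wl),wl.mean(0))
# rim fit: block-top pts closest to hole
a=np.array([521.6,309.3])
box=cv2.boxPoints(r);print(box)
t=(abs(w[:,0]-480)<150)&(abs(w[:,1]+330)<140)&(w[:,2]>38)&(w[:,2]<52)&(c.min(1)>90)
q=w[t];r=cv2.minAreaRect(q[:,:2].astype(np.float32));print('tray',t.sum(),r,cv2.boxPoints(r))
t=(abs(w[:,0]-480)<150)&(abs(w[:,1]+330)<140)&(w[:,2]>90)&(w[:,2]<105);print(w[t].mean(0) if t.any() else 0)
for x,y in((522,-278),(527,-344)):
  q=w[(np.hypot(w[:,0]-x,w[:,1]-y)<40)&(w[:,2]>25)];print(x,y,len(q),q.mean(0),q.max(0))
p=cv2.imread('pics/top0.png');cv2.imwrite('pics/blk.png',cv2.resize(p[170:260,150:225],None,fx=6,fy=6,interpolation=cv2.INTER_CUBIC))
cv2.imwrite('pics/try.png',cv2.resize(p[155:255,390:490],None,fx=5,fy=5,interpolation=cv2.INTER_CUBIC))
```

```text
block 1539 ((474.46759033203125, 325.27587890625), (86.8160400390625, 180.12132263183594), 72.99259948730469) 49.9079123449877
wellfloor 275 [432.35865169 344.0519995   10.63519251]
[[375.64893 310.10852]
 [547.89294 257.4239 ]
 [573.28625 340.44324]
 [401.04224 393.12787]]
tray 570 ((507.1880798339844, -327.2297668457031), (238.4003143310547, 172.18984985351562), 13.812835693359375) [[ 370.87985 -272.0838 ]
 [ 411.99036 -439.29407]
 [ 643.49634 -382.37573]
 [ 602.3858  -215.16547]]
[ 626.50899607 -340.14838973   94.75151198]
522 -278 401 [ 529.61779665 -276.41458867   58.27831314] [ 559.90516384 -238.9479752    76.49494406]
527 -344 174 [ 547.61761177 -357.41732915   35.18342758] [ 566.70065278 -340.65843052   40.98458455]
```

View pics/blk.png

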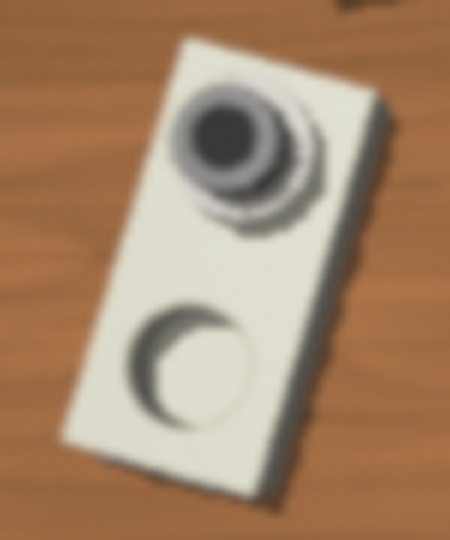

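View pics/try.png

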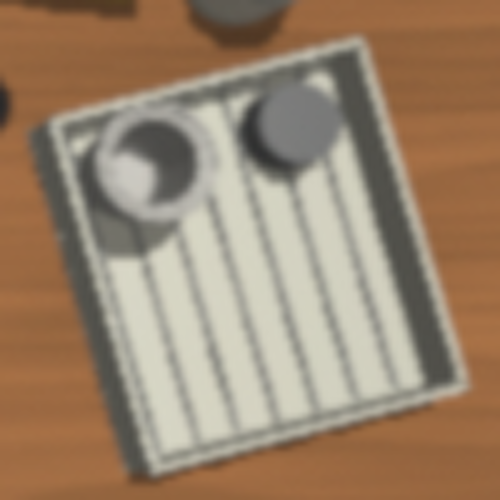

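```bash
cat >> h.py <<'E'
def bp(cam,u,v,z):
    m=cams.camera_model(cam);K=np.array(m['camera_matrix']);Rm=cv2.Rodrigues(np.array(m['rvec'],float))[0];t=np.array(m['tvec'],float).ravel()
    o=-Rm.T@t; r=Rm.T@np.array([(u-K[0,2])/K[0,0],(v-K[1,2])/K[1,1],1]); return o+r*(z-o[2])/r[2]
E
python3 - <<'E'
from h import *
print('well',bp('top',181.25,231.0,50))
g=lambda x,y:(390+(x+.5)/5-.5,155+(y+.5)/5-.5)
P=[bp('top',*g(*c),45)[:2] for c in((365,37),(467,388),(150,475),(48,122))]
P=np.array(P);print(P.round(1),P.mean(0)); print([np.linalg.norm(P[i]-P[i-1]).round(1) for i in range(4)])
# opened bucket in tray: rim ellipse center crop (153,163)
print('tray bucket', bp('top',*g(155,163),67))
print('tray cap', bp('top',*g(298,125),36))
# ring ellipse in top0c (scale2.3): center (384,180)
print('ring', bp('top',150+(384.5)/2.3-.5,85+180.5/2.3-.5,115))
E
```

```text
well [430.84946252 336.13902727  50.        ]
[[ 595.8 -396.3]
 [ 412.3 -438. ]
 [ 371.1 -273. ]
 [ 554.5 -229.1]] [ 483.43373407 -334.10843552]
[np.float64(172.3), np.float64(188.3), np.float64(170.1), np.float64(188.6)]
tray bucket [ 529.18830557 -275.86973208   67.        ]
tray cap [ 551.57370729 -362.60036861   36.        ]
ring [587.80139263  -8.71920362 115.        ]
```

The crop confirms the targets: silver A/B/C (orange ones excluded), the white block and not the black ones, and the one empty ring. The estimates agree between cameras:

| Item | x, y (mm) |
|---|---|
| Bucket A | (453, 133.5) |
| Bucket B | (472.3, -10.7) |
| Bucket C | (475.8, -136.2) |
| Ring | (587.5, -7) |
| Well | (430.5, 337) |
| Tray spot | (454, -341) |

I'll go to C first.

apply_moves:
  steps: "0 0 0 29 46 0 87;0 0 0 29 46 0 87;0 0 0 29 46 0 87;0 0 0 29 46 0 87;0 0 0 29 46 0 87"
  squeeze: 30

```text
t: 0.72
eef_pos: [329.5, -365.5, 222.2]
tool_rot: [0.989, 0.149, 0.0, -0.0]
ft_force: [0.5, -0.6, 0.8]
finger_gap: 1.0
```

apply_moves:
  steps: "0 0 0 29 46 0 87;0 0 0 29 46 0 87;0 0 0 29 46 0 87;0 0 0 29 46 0 87;0 0 0 29 46 0 87"

```text
t: 1.35
eef_pos: [474.5, -135.6, 222.3]
tool_rot: [0.989, 0.149, -0.0, 0.0]
ft_force: [0.5, 0.7, 0.8]
finger_gap: 1.003
```

apply_moves:
  steps: "0 0 0 1.3 -0.6 -50 87;0 0 0 0 0 -50 87;0 0 0 0 0 -30 87;0 0 0 0 0 -20 87;0 0 0 0 0 0 87"

```text
t: 1.98
eef_pos: [473.4, -137.0, 70.5]
tool_rot: [0.989, 0.149, -0.002, -0.001]
ft_force: [-0.1, 0.3, 0.3]
finger_gap: 1.0
```

apply_moves:
  steps: "0 0 0 0 0 0 40;0 0 0 0 0 0 40;0 0 0 0 0 0 40;0 0 0 0 0 0 40;0 0 0 0 0 0 40"

```text
t: 2.6
eef_pos: [475.4, -137.9, 72.7]
tool_rot: [0.989, 0.149, 0.0, 0.0]
ft_force: [0.2, 0.6, -0.2]
finger_gap: 0.522
```

apply_moves:
  steps: "0 0 0 0 0 0 38;0 0 0 0 0 0 38;0 0 0 0 0 10 38;0 0 0 0 0 10 38;0 0 0 0 0 0 38"

```text
t: 3.22
eef_pos: [476.0, -138.3, 93.5]
tool_rot: [0.989, 0.149, 0.001, 0.001]
ft_force: [1.4, -0.2, -5.5]
finger_gap: 0.496
```

apply_moves:
  steps: "0 0 0 0 0 0 38;0 0 0 0 0 0 38"

```text
t: 3.48
eef_pos: [474.9, -137.8, 92.1]
tool_rot: [0.989, 0.149, -0.0, -0.0]
ft_force: [-0.3, 0.8, -5.3]
finger_gap: 0.497
```

Run:
```python
from h import *
s=bot.sense();print(s['eef_pos'],s['ft_force'],s['finger_gap'],s['ft_torque'])
p,d=snap('wrist','w1')
```

```text
[ 474.92799918 -137.77230438   92.14287595] [-0.32296651  0.78228304 -5.3302382 ] 0.49671773375508715 [-0.04197049  0.06908052  0.03446705]
```

View pics/w1.png

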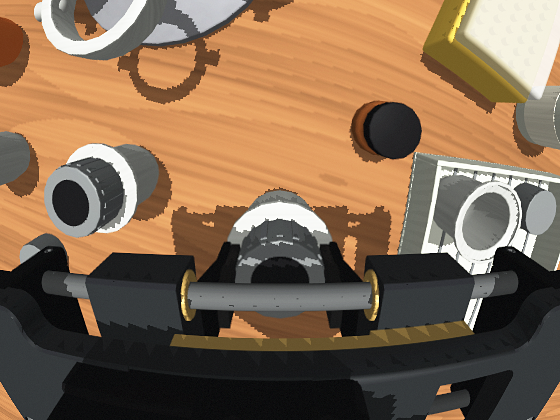

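The wrist view shows C held upright by its cap at (280,250). The force is about 5.4 N (0.55 kg), so C is the solid blank. The ring comes first in the asked order, so I'll set C back down and weigh B.

apply_moves:
  steps: "0 0 0 0 0 -10 38;0 0 0 0 0 -6 38;0 0 0 0 0 -3 38;0 0 0 0 0 -1 38;0 0 0 0 0 0 38"

```text
t: 4.15
eef_pos: [475.4, -137.8, 72.8]
tool_rot: [0.989, 0.149, 0.0, -0.0]
ft_force: [-1.6, 1.3, -2.6]
finger_gap: 0.499
```

apply_moves:
  steps: "0 0 0 0 0 0 75;0 0 0 0 0 0 87;0 0 0 0 0 0 87;0 0 0 0 0 25 87;0 0 0 0 0 45 87"

```text
t: 4.78
eef_pos: [473.9, -137.4, 141.7]
tool_rot: [0.989, 0.149, -0.002, -0.001]
ft_force: [0.2, -0.3, 0.7]
finger_gap: 0.957
```

Run:
```python
from h import *
s=bot.sense();print(s['eef_pos'],s['ft_force'],s['finger_gap'])
for n in('top','side'):
    p,d=snap(n,n+'1')
    w=cloud(n,d).reshape(-1,3);w=w[~np.isnan(w[:,0])]
    for nm,x,y in[('A',453,133),('B',472,-11),('C',476,-137)]:
        q=w[(np.hypot(w[:,0]-x,w[:,1]-y)<45)&(w[:,2]>90)&(w[:,2]<112)];b=w[(np.hypot(w[:,0]-x,w[:,1]-y)<45)&(w[:,2]>15)&(w[:,2]<55)]
        print(n,nm,len(q),q.mean(0).round(1), circ(b[:,:2],25)[0].round(1) if len(b)>30 else '')
```

```text
[ 473.90203869 -137.3736988   141.71780779] [ 0.23281674 -0.25366362  0.67469188] 0.9572259519640407
top A 257 [452.4 133.3  98.7] 
top B 257 [471.9 -10.6  98.9] 
top C 0 [nan nan nan] 
side A 29 [440.  125.   95.4] [453.7 133.4]
side B 61 [466.3 -19.8  95.8] [473.1 -10.8]
side C 137 [ 475.7 -141.6   96.4] [ 476.5 -136.9]<stdin>:8: RuntimeWarning: Mean of empty slice.
  ret = um.true_divide(
```

apply_moves:
  steps: "0 0 0 -1 42 0 87;0 0 0 -1 42 0 87;0 0 0 -0.5 43 -20 87;0 0 0 0 0 -35 87;0 0 0 0 0 -15 80"

```text
t: 5.5
eef_pos: [471.3, -10.2, 70.5]
tool_rot: [0.989, 0.149, -0.001, -0.0]
ft_force: [0.4, -0.7, -0.3]
finger_gap: 0.958
```

apply_moves:
  steps: "0 0 0 0 0 0 38;0 0 0 0 0 0 38;0 0 0 0 0 0 38;0 0 0 0 0 0 38;0 0 0 0 0 0 38"

```text
t: 6.12
eef_pos: [473.3, -11.2, 73.2]
tool_rot: [0.989, 0.149, 0.001, 0.0]
ft_force: [-1.0, 0.1, 2.1]
finger_gap: 0.495
```

apply_moves:
  steps: "0 0 0 0 0 0 38;0 0 0 0 0 0 38;0 0 0 0 0 10 38;0 0 0 0 0 10 38;0 0 0 0 0 0 38"

```text
t: 6.75
eef_pos: [473.4, -10.9, 93.4]
tool_rot: [0.989, 0.149, 0.001, 0.0]
ft_force: [0.6, 0.4, -2.7]
finger_gap: 0.496
```

apply_moves:
  steps: "0 0 0 0 0 0 38;0 0 0 0 0 0 38"

```text
t: 7.0
eef_pos: [472.4, -10.8, 92.1]
tool_rot: [0.989, 0.149, -0.0, -0.0]
ft_force: [0.2, -0.6, -3.7]
finger_gap: 0.491
```

B weighs about 3.2–3.7 N, so it is the loaded one. I'll raise it clear of the ring and move over it.

apply_moves:
  steps: "0 0 0 0 0 55 38;0 0 0 0 0 55 38;0 0 0 0 0 10 38;0 0 0 0 0 0 38;0 0 0 0 0 0 38"

```text
t: 7.62
eef_pos: [471.2, -10.6, 209.9]
tool_rot: [0.989, 0.149, -0.002, -0.001]
ft_force: [0.6, 0.3, -4.0]
finger_gap: 0.497
```

Run:
```python
from h import *
s=bot.sense();print(s['eef_pos'],s['ft_force'],s['finger_gap'],s['t'])
s=bot.sense();print(s['ft_force'])
p,d=snap('wrist','w2')
```

```text
[471.21182331 -10.62283877 209.94851082] [ 0.57762054  0.31496174 -4.03435622] 0.49726757414001205 7.625
[ 0.57762054  0.31496174 -4.03435622]
```

View pics/w2.png

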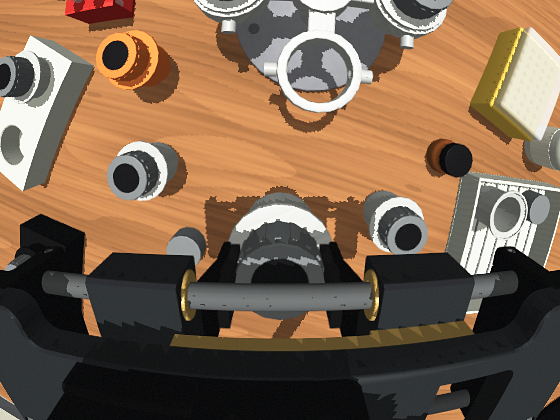

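The wrist view shows B held and the open ring at about (320,73). I'll refine the ring centre from this view.

```bash
cat >> h.py <<'E'
def wcloud(d,pos,quat):
    m=cams.camera_model('wrist');K=m['camera_matrix'];M=m['mount']
    v,u=np.mgrid[:420,:560];dx=(u-K[0,2])/K[0,0];dy=(v-K[1,2])/K[1,1];th=np.hypot(dx,dy)+1e-9
    k=np.tan(th)/th
    c=np.stack([dx*k*d,dy*k*d,d],-1); t=c@M[:3,:3].T+M[:3,3]
    w=t@R.from_quat(quat).as_matrix().T+pos; w[d<=0]=np.nan
    return w
E
python3 - <<'E'
from h import *
s=bot.sense();d=np.load('pics/w2.npy')
W=wcloud(d,s['eef_pos'],s['tool_rot']);w=W.reshape(-1,3);w=w[~np.isnan(w[:,0])]
print(np.nanmedian(W[150:200,200:280].reshape(-1,3),0))
def pl(x,y,r,z0,z1): return w[(np.hypot(w[:,0]-x,w[:,1]-y)<r)&(w[:,2]>z0)&(w[:,2]<z1)]
q=pl(588,-8,36,109,121);print(len(q),np.median(q[:,2]))
# ring model fit: centre such that radii of pts within [26.2,34]
def cost(c):
    r=np.hypot(q[:,0]-c[0],q[:,1]-c[1]);return np.sum(np.maximum(0,26.2-r)**2+np.maximum(0,r-34)**2)
from scipy.optimize import minimize
print('ring',minimize(cost,[588,-8],method='Nelder-Mead').x)
for n,x,y in(('A',453,133),('C',476,-137)):
    q2=pl(x,y,45,90,110);print(n,q2.mean(0),len(q2))
d=np.load('pics/top1.npy');w=cloud('top',d).reshape(-1,3);w=w[~np.isnan(w[:,0])]
q=pl(588,-8,36,109,121);print('ring top',minimize(cost,[588,-8],method='Nelder-Mead').x,len(q))
d=np.load('pics/side1.npy');w=cloud('side',d).reshape(-1,3);w=w[~np.isnan(w[:,0])]
q=pl(588,-8,36,109,121);print('ring side',minimize(cost,[588,-8],method='Nelder-Mead').x,len(q))
E
```

```text
[ 4.65487487e+02  3.55362203e+01 -4.62450842e-01]
2360 114.36976428673535
ring [588.51485452  -7.59125332]
A [455.00126568 130.0136209   98.01081965] 1634
C [ 477.98948733 -135.01612634   98.17075966] 1468
ring top [587.98367426  -6.97451134] 255
ring side [586.91665041  -9.73829581] 67
```

apply_moves:
  steps: "0 0 0 40 1.2 0 38;0 0 0 40 1.2 0 38;0 0 0 35 1.2 0 38;0 0 0 0 0 -12 38;0 0 0 0 0 -8 38"

```text
t: 8.3
eef_pos: [585.8, -7.1, 189.4]
tool_rot: [0.989, 0.149, -0.003, -0.001]
ft_force: [-0.4, 0.5, -3.2]
finger_gap: 0.499
```

apply_moves:
  steps: "0 0 0 0 0 0 38;0 0 0 0 0 0 38"

```text
t: 8.55
eef_pos: [587.3, -7.3, 192.7]
tool_rot: [0.989, 0.149, 0.0, 0.0]
ft_force: [0.3, 0.8, -3.1]
finger_gap: 0.495
```

Run:
```python
from h import *
s=bot.sense();print(s['eef_pos'],s['ft_force'],s['t'])
for c in('side','wrist'):
  p,d=snap(c,c+'3')
p=cv2.imread('pics/side3.png');cv2.imwrite('pics/side3c.png',cv2.resize(p[150:300,220:420],None,fx=4,fy=4,interpolation=cv2.INTER_CUBIC))
```

```text
[587.30071248  -7.31565591 192.72508381] [ 0.32694935  0.8039299  -3.08245735] 8.55
```

View pics/side3c.png

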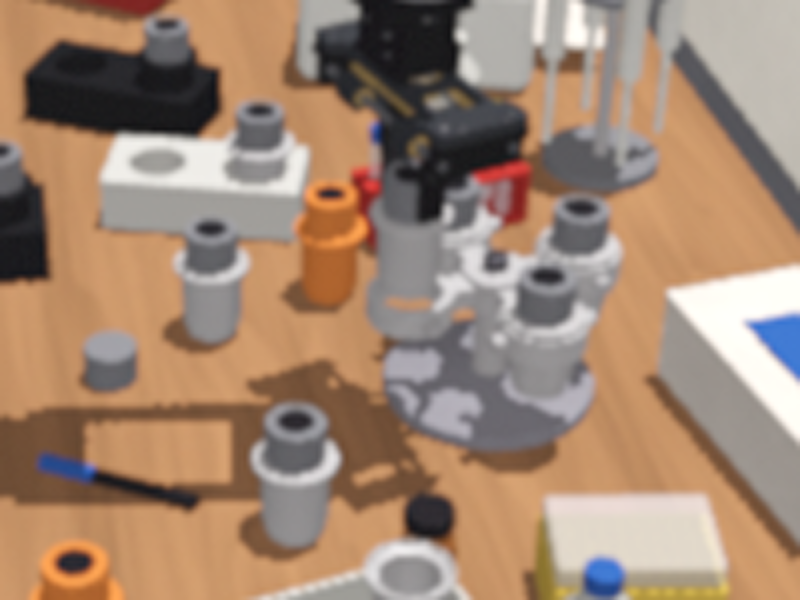

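View pics/wrist3.png

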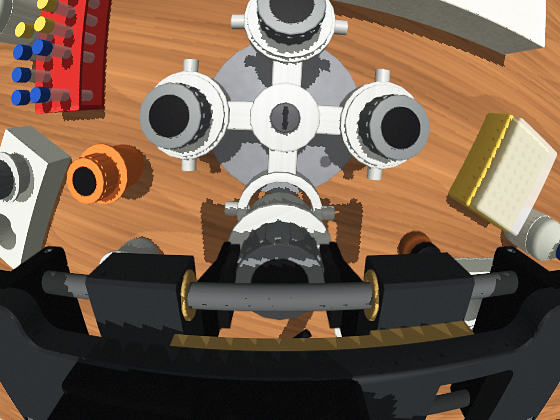

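Run:
```python
from h import *
d=np.load('pics/side3.npy');w=cloud('side',d).reshape(-1,3);w=w[~np.isnan(w[:,0])]
def pl(x,y,r,z0,z1): return w[(np.hypot(w[:,0]-x,w[:,1]-y)<r)&(w[:,2]>z0)&(w[:,2]<z1)]
for z in((138,158),(158,176)):
  q=pl(588,-8,40,*z);print(len(q),circ(q[:,:2],25))
q=pl(588,-8,37,95,112);print('ring outside',len(q),circ(q[:,:2],34))
q=pl(588,-8,37,109,121);print(len(q))
d=np.load('pics/side0.npy');w=cloud('side',d).reshape(-1,3);w=w[~np.isnan(w[:,0])]
q=pl(588,-8,40,95,109);q=q[q[:,1]<-15];print('ring outside t0',len(q),circ(q[:,:2],34))
```

```text
89 (array([586.92512993,  -7.03206751]), np.float64(2.3554431950036876))
73 (array([586.61486098,  -7.6261995 ]), np.float64(2.3462443903884354))
ring outside 120 (array([588.68792901,  -6.29646717]), np.float64(3.7402242215130057))
83
ring outside t0 73 (array([589.24429628,  -7.18927608]), np.float64(2.647358326907571))
```

apply_moves:
  steps: "0 0 0 1.2 0.3 -6 38;0 0 0 0 0 -6 38;0 0 0 0 0 -5 38;0 0 0 0 0 0 38"

```text
t: 9.15
eef_pos: [588.4, -6.9, 174.6]
tool_rot: [0.989, 0.149, -0.001, -0.0]
ft_force: [-0.2, -0.6, -3.1]
finger_gap: 0.497
```

```bash
python3 -c "
from h import *
s=bot.sense();print(s['eef_pos'],s['ft_force'],s['ft_torque'])"
```

```text
[588.40720271  -6.91768112 174.58025526] [-0.16227174 -0.63755547 -3.12172539] [ 0.01118379 -0.04317422 -0.05290477]
```

apply_moves:
  steps: "0 0 0 0 0 -5 38;0 0 0 0 0 -5 38;0 0 0 0 0 -4 38;0 0 0 0 0 0 38"
  squeeze: 45

```text
t: 9.65
eef_pos: [589.7, -7.1, 162.7]
tool_rot: [0.989, 0.149, 0.001, 0.0]
ft_force: [-1.0, 1.0, 3.0]
finger_gap: 0.498
```

```bash
python3 -c "
from h import *
s=bot.sense();print(s['eef_pos'],s['ft_force'],s['ft_torque'])"
```

```text
[589.65273581  -7.11789943 162.67388404] [-1.04818323  0.99505179  2.99277109] [-0.02118393  0.17929228  0.01134995]
```

apply_moves:
  steps: "0 0 0 0 0 -5 38;0 0 0 0 0 -5 38;0 0 0 0 0 -5 38;0 0 0 0 0 0 38"

```text
t: 10.15
eef_pos: [589.9, -7.2, 147.6]
tool_rot: [0.989, 0.149, 0.001, 0.0]
ft_force: [-0.3, 0.6, 2.0]
finger_gap: 0.497
```

apply_moves:
  steps: "0 0 0 0 0 -5 38;0 0 0 0 0 -5 38;0 0 0 0 0 -5 38;0 0 0 0 0 0 38"

```text
t: 10.65
eef_pos: [589.8, -7.1, 132.0]
tool_rot: [0.989, 0.149, 0.001, 0.0]
ft_force: [2.0, -0.1, -0.1]
finger_gap: 0.498
```

apply_moves:
  steps: "0 0 0 0 0 -3 38;0 0 0 0 0 -2 38;0 0 0 0 0 0 38"

```text
t: 11.02
eef_pos: [589.8, -7.1, 127.2]
tool_rot: [0.989, 0.149, 0.001, 0.0]
ft_force: [1.3, -0.9, 4.3]
finger_gap: 0.493
```

apply_moves:
  steps: "0 0 0 0 0 -1 38;0 0 0 0 0 -1 38;0 0 0 0 0 0 38"

```text
t: 11.4
eef_pos: [590.0, -7.1, 126.1]
tool_rot: [0.989, 0.149, 0.001, 0.0]
ft_force: [-0.3, -0.4, 9.0]
finger_gap: 0.495
```

apply_moves:
  steps: "0 0 0 0 0 -1.5 38;0 0 0 0 0 -1.5 38;0 0 0 0 0 0 38"

```text
t: 11.78
eef_pos: [590.3, -7.3, 125.8]
tool_rot: [0.989, 0.149, 0.001, 0.001]
ft_force: [-8.2, 0.8, 24.8]
finger_gap: 0.496
```

Run:
```python
from h import *
s=bot.sense();print(s['eef_pos'],s['ft_force'],s['t'])
p,d=snap('side','side4')
p=cv2.imread('pics/side4.png');cv2.imwrite('pics/side4c.png',cv2.resize(p[190:270,300:400],None,fx=7,fy=7,interpolation=cv2.INTER_CUBIC))
```

```text
[590.25817065  -7.29288584 125.8454887 ] [-8.1645989   0.764071   24.80354563] 11.775
```

View pics/side4c.png

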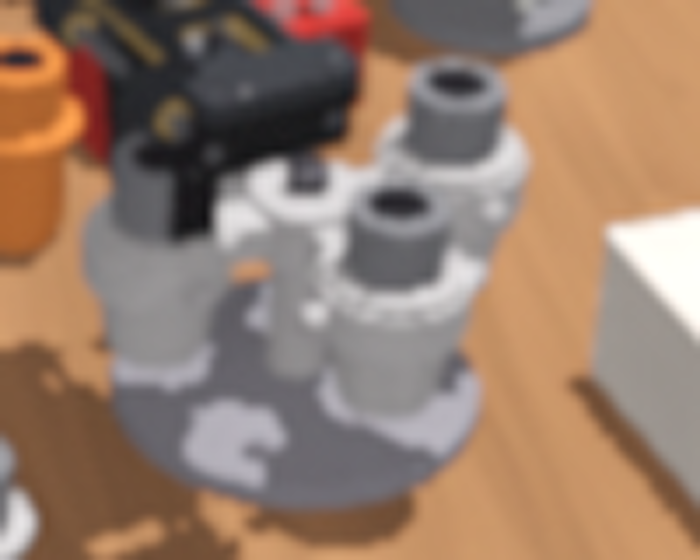

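The force rose from 9 to 25 N with no further travel at 125.8, close to the expected 125.5, so the collar is seated. I'll ease the load and release.

apply_moves:
  steps: "0 0 0 0.5 0 2.5 38;0 0 0 0 0 0 60;0 0 0 0 0 0 70;0 0 0 0 0 0 70;0 0 0 0 0 0 70"

```text
t: 12.45
eef_pos: [589.1, -7.0, 123.4]
tool_rot: [0.989, 0.149, -0.001, -0.0]
ft_force: [0.2, -0.7, 0.4]
finger_gap: 0.788
```

apply_moves:
  steps: "0 0 0 0 0 20 70;0 0 0 0 0 40 70;0 0 0 0 0 40 80;0 0 0 -50 -20 0 87;0 0 0 -50 -36 0 87"

```text
t: 13.08
eef_pos: [489.3, -63.1, 226.3]
tool_rot: [0.989, 0.15, 0.001, 0.001]
ft_force: [-0.0, -1.1, 0.3]
finger_gap: 0.983
```

Run:
```python
from h import *
s=bot.sense();print(s['eef_pos'],s['ft_force'],s['t'],s['finger_gap'])
p,d=snap('side','side5');w=cloud('side',d).reshape(-1,3);w=w[~np.isnan(w[:,0])]
def pl(x,y,r,z0,z1): return w[(np.hypot(w[:,0]-x,w[:,1]-y)<r)&(w[:,2]>z0)&(w[:,2]<z1)]
for n,x,y in[('r1',732,30),('r2',678,-60),('r3',641,85),('ring',588,-7)]:
    q=pl(x,y,40,143,165);print(n,len(q),q.mean(0).round(1),np.percentile(q[:,2],90).round(1))
for n,x,y in[('A',453,133),('C',476,-137)]:
    b=pl(x,y,45,15,55);q=pl(x,y,45,72,88);print(n,circ(b[:,:2],25)[0].round(1),circ(q[:,:2],22)[0].round(1))
p=cv2.imread('pics/side5.png');cv2.imwrite('pics/side5c.png',cv2.resize(p[180:300,250:400],None,fx=5,fy=5,interpolation=cv2.INTER_CUBIC))
```

```text
[489.33811385 -63.08371391 226.34811094] [-0.0290506  -1.08147197  0.34444004] 13.075 0.983196460400804
r1 105 [733.1  25.2 148.9] 151.8
r2 120 [679.1 -65.9 149.6] 152.4
r3 98 [640.9  78.6 149.3] 152.5
ring 115 [589.  -12.  149.3] 152.8
A [453.9 133.3] [454.5 133.1]
C [ 476.2 -136.7] [ 476.3 -137.2]
```

View pics/side5c.png

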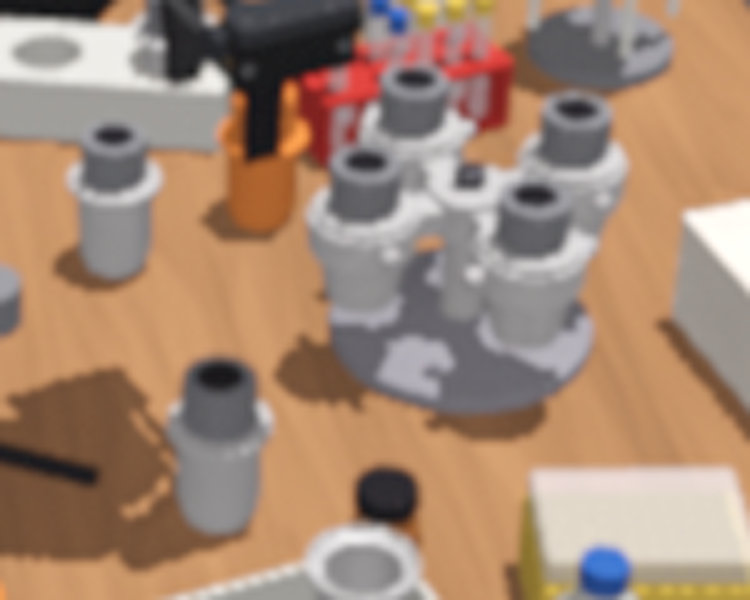

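B is seated level with the other rotor buckets, tops at 152. Next is C, the blank.

apply_moves:
  steps: "0 0 0 -7 -37 0 87;0 0 0 -7 -37.4 -20 87;0 0 0 0 0 -50 87;0 0 0 0 0 -50 87;0 0 0 0 0 -31.5 87"
  squeeze: 40

```text
t: 13.75
eef_pos: [474.9, -137.4, 71.6]
tool_rot: [0.989, 0.149, -0.0, -0.0]
ft_force: [-0.4, 0.3, -0.5]
finger_gap: 0.997
```

apply_moves:
  steps: "0 0 0 0 0 0 70;0 0 0 0 0 0 38;0 0 0 0 0 0 38;0 0 0 0 0 0 38;0 0 0 0 0 0 38"

```text
t: 14.38
eef_pos: [475.9, -137.5, 73.2]
tool_rot: [0.989, 0.149, 0.0, 0.0]
ft_force: [0.7, 0.1, 0.0]
finger_gap: 0.519
```

apply_moves:
  steps: "0 0 0 0 0 0 38;0 0 0 0 0 0 38;0 0 0 0 0 10 38;0 0 0 0 0 40 38;0 0 0 0 0 50 38"

```text
t: 15.0
eef_pos: [473.3, -136.5, 171.3]
tool_rot: [0.989, 0.149, -0.002, -0.002]
ft_force: [0.7, -0.5, -6.4]
finger_gap: 0.495
```

apply_moves:
  steps: "0 0 0 0 0 30 38;0 0 0 -4.5 47.4 10 38;0 0 0 -4.5 47.4 0 38;0 0 0 -4.5 47.4 0 38;0 0 0 -4.5 47.4 0 38"

```text
t: 15.62
eef_pos: [456.2, 53.6, 211.7]
tool_rot: [0.989, 0.149, -0.001, -0.0]
ft_force: [0.6, -0.3, -5.2]
finger_gap: 0.498
```

apply_moves:
  steps: "0 0 0 -4.5 47.4 0 38;0 0 0 -4.5 47.4 0 38;0 0 0 -4.5 47.4 0 38;0 0 0 -4.5 47.4 0 38;0 0 0 -4.5 47.4 0 38"

```text
t: 16.25
eef_pos: [433.8, 290.3, 211.5]
tool_rot: [0.989, 0.149, -0.001, 0.0]
ft_force: [2.2, 0.3, -5.7]
finger_gap: 0.498
```

apply_moves:
  steps: "0 0 0 -4.5 47.4 -30 38;0 0 0 0 0 -50 38;0 0 0 0 0 0 38;0 0 0 0 0 0 38"

```text
t: 16.75
eef_pos: [430.8, 336.4, 133.3]
tool_rot: [0.989, 0.149, 0.0, 0.0]
ft_force: [1.0, -0.7, -5.1]
finger_gap: 0.496
```

Run:
```python
from h import *
s=bot.sense();print(s['eef_pos'],s['ft_force'],s['t'],s['joint_pos'])
p,d=snap('side','side6');w=cloud('side',d).reshape(-1,3);w=w[~np.isnan(w[:,0])]
np.save('pics/pose6.npy',np.r_[s['eef_pos'],s['tool_rot']])
p2,d2=snap('wrist','w6')
def pl(x,y,r,z0,z1): return w[(np.hypot(w[:,0]-x,w[:,1]-y)<r)&(w[:,2]>z0)&(w[:,2]<z1)]
for z in((70,80),(80,100),(100,116)):
  q=pl(430,337,40,*z);print(len(q),circ(q[:,:2],25) if len(q)>10 else '')
p=cv2.imread('pics/side6.png');cv2.imwrite('pics/side6c.png',cv2.resize(p[150:230,220:330],None,fx=7,fy=7,interpolation=cv2.INTER_CUBIC))
```

```text
[430.82788436 336.35581434 133.32989154] [ 1.03189435 -0.71853986 -5.1269388 ] 16.75 [ 5.18660628e-01  1.16180892e-01  1.81856914e+00 -1.53802736e-04
  1.20678129e+00  1.79122524e+00]
33 (array([431.09459851, 335.85564996]), np.float64(3.4890916207110063))
69 (array([431.21653902, 337.11672977]), np.float64(3.235329515027992))
52 (array([431.89123817, 337.09712666]), np.float64(2.971082448010779))
```

View pics/side6c.png

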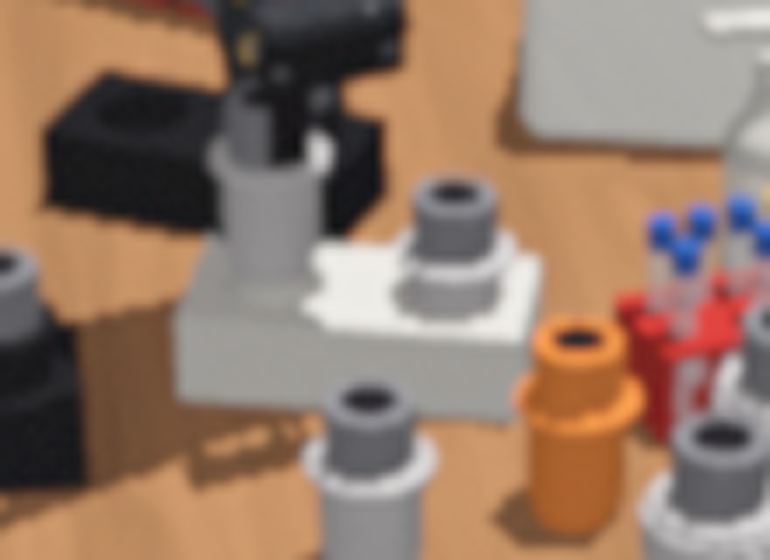

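View pics/w6.png

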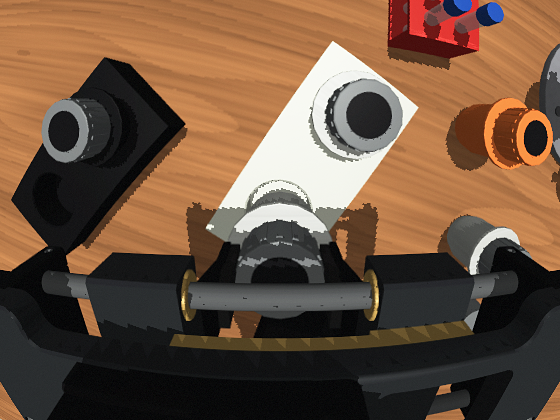

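apply_moves:
  steps: "0 0 0 0 0 -7 38;0 0 0 0 0 -6 38;0 0 0 0 0 -5 38;0 0 0 0 0 0 38"

```text
t: 17.35
eef_pos: [430.2, 336.4, 113.9]
tool_rot: [0.989, 0.149, -0.0, 0.0]
ft_force: [0.3, 1.0, -6.7]
finger_gap: 0.5
```

apply_moves:
  steps: "0 0 0 0 0 -4 38;0 0 0 0 0 -3 38;0 0 0 0 0 0 38"

```text
t: 17.73
eef_pos: [430.9, 337.0, 107.8]
tool_rot: [0.989, 0.149, 0.0, -0.0]
ft_force: [1.5, 1.6, -4.9]
finger_gap: 0.495
```

apply_moves:
  steps: "0 0 0 0 0 -5 38;0 0 0 0 0 -5 38;0 0 0 0 0 -5 38;0 0 0 0 0 0 38"

```text
t: 18.23
eef_pos: [430.5, 336.8, 92.1]
tool_rot: [0.989, 0.149, 0.0, -0.0]
ft_force: [3.3, 3.1, -7.6]
finger_gap: 0.496
```

apply_moves:
  steps: "0 0 0 0 0 -5 38;0 0 0 0 0 -3 38;0 0 0 0 0 -1.5 38;0 0 0 0 0 0 38"

```text
t: 18.73
eef_pos: [430.9, 336.9, 83.4]
tool_rot: [0.989, 0.149, 0.001, -0.0]
ft_force: [3.9, 3.0, -2.3]
finger_gap: 0.497
```

apply_moves:
  steps: "0 0 0 0.6 0.4 -1 38;0 0 0 0 0 -1 38;0 0 0 0 0 0 38;0 0 0 0 0 0 38"

```text
t: 19.23
eef_pos: [431.8, 337.2, 83.2]
tool_rot: [0.989, 0.149, 0.001, -0.0]
ft_force: [-1.2, -0.8, 11.3]
finger_gap: 0.496
```

Run:
```python
from h import *
s=bot.sense();print(s['eef_pos'],s['ft_force'],s['t'])
```

```text
[431.75865531 337.18369361  83.23895809] [-1.17785734 -0.82521005 11.27624727] 19.225
```

C is on the well floor: TCP stopped at 83.2, against 73.2 for foot-on-table at pickup, which puts the foot at 10 mm. I'll release.

apply_moves:
  steps: "0 0 0 0 0 1.5 38;0 0 0 0 0 0 60;0 0 0 0 0 0 75;0 0 0 0 0 0 75;0 0 0 0 0 0 75"

```text
t: 19.85
eef_pos: [430.7, 336.8, 82.1]
tool_rot: [0.989, 0.149, -0.0, 0.0]
ft_force: [-0.7, 0.2, 0.3]
finger_gap: 0.825
```

apply_moves:
  steps: "0 0 0 0 0 20 75;0 0 0 0 0 35 80;0 0 0 0 0 25 87;0 0 0 7 -50 0 87;0 0 0 7 -50 0 87"

```text
t: 20.48
eef_pos: [445.2, 236.3, 163.0]
tool_rot: [0.989, 0.15, 0.0, 0.0]
ft_force: [0.3, -0.4, 0.4]
finger_gap: 0.995
```

apply_moves:
  steps: "0 0 0 5 -50 0 87;0 0 0 3.5 -54 0 87;0 0 0 0 0 0 87"

```text
t: 20.85
eef_pos: [453.8, 130.0, 162.5]
tool_rot: [0.989, 0.146, -0.0, 0.0]
ft_force: [0.3, 0.8, 0.7]
finger_gap: 1.0
```

Run:
```python
from h import *
s=bot.sense();print(s['eef_pos'],s['ft_force'],s['t'],s['finger_gap'])
p,d=snap('side','side7');w=cloud('side',d).reshape(-1,3);w=w[~np.isnan(w[:,0])]
def pl(x,y,r,z0,z1): return w[(np.hypot(w[:,0]-x,w[:,1]-y)<r)&(w[:,2]>z0)&(w[:,2]<z1)]
for n,x,y in[('well',430,337),('blank',521,309)]:
    q=pl(x,y,40,98,118);print(n,len(q),q.mean(0).round(1),np.percentile(q[:,2],90).round(1))
for n,x,y in[('A',453,133)]:
    b=pl(x,y,45,15,55);q=pl(x,y,45,72,88);print(n,circ(b[:,:2],25)[0].round(1),circ(q[:,:2],22)[0].round(1))
cv2.imwrite('pics/side7c.png',cv2.resize(p[150:250,220:350,::-1],None,fx=6,fy=6,interpolation=cv2.INTER_CUBIC))
```

```text
[453.77338542 129.96721268 162.51294091] [0.341498   0.79332091 0.67820469] 20.85 1.000167955580365
well 67 [428.7 329.8 106.3] 110.6
blank 2 [530.2 283.7  99.1] 99.1
A [453.6 133.5] [453.6 133.1]
```

View pics/side7c.png

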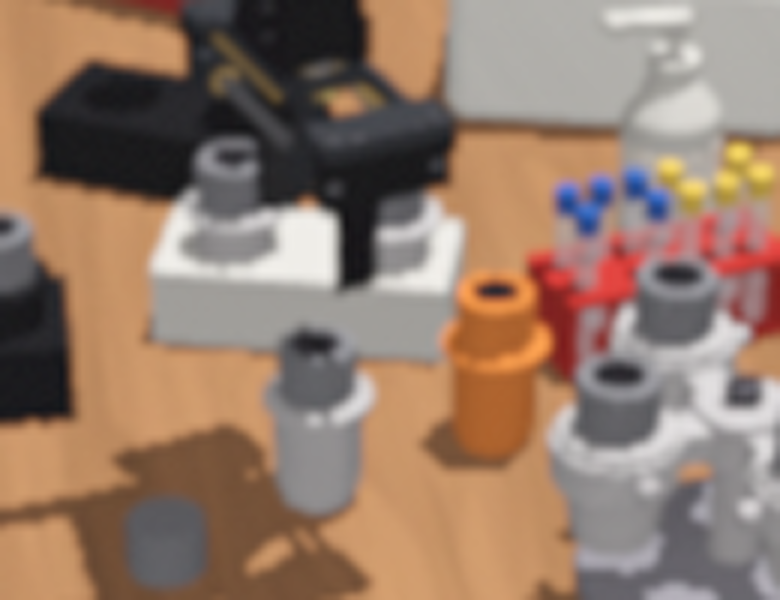

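The blank stands upright in the free well, level with its neighbour. I'll check the settled pose before descending on A.

apply_moves:
  steps: "0 0 0 0 0 -10 87;0 0 0 0 0 0 87"

```text
t: 21.15
eef_pos: [452.4, 134.0, 151.1]
tool_rot: [0.989, 0.15, -0.001, -0.0]
ft_force: [-0.2, -0.1, -0.3]
finger_gap: 1.0
```

apply_moves:
  steps: "0 0 0 -0.5 0.3 -40 87;0 0 0 0 0 -30 87;0 0 0 0 0 -10 87;0 0 0 0 0 0 70;0 0 0 0 0 0 38"
  squeeze: 30

```text
t: 21.78
eef_pos: [454.2, 133.7, 73.9]
tool_rot: [0.989, 0.149, 0.001, 0.0]
ft_force: [0.4, -0.2, -0.5]
finger_gap: 0.851
```

apply_moves:
  steps: "0 0 0 0 0 0 38;0 0 0 0 0 0 38;0 0 0 0 0 0 38;0 0 0 0 0 0 38;0 0 0 0 0 0 38"

```text
t: 22.4
eef_pos: [453.4, 133.2, 72.9]
tool_rot: [0.989, 0.149, 0.0, 0.0]
ft_force: [0.5, -1.4, 2.5]
finger_gap: 0.497
```

apply_moves:
  steps: "0 0 0 0 0 10 38;0 0 0 0 0 40 38;0 0 0 0 0 50 38;0 0 0 0 0 10 38;0 0 0 0 0 0 38"

```text
t: 23.02
eef_pos: [453.2, 133.3, 182.9]
tool_rot: [0.989, 0.149, 0.001, -0.0]
ft_force: [-0.8, -0.0, -1.8]
finger_gap: 0.499
```

A weighs about 1.8 N, so it is the empty one, as expected. Carrying it to the tray.

apply_moves:
  steps: "0 0 0 0 -47.4 0 38;0 0 0 0 -47.4 0 38;0 0 0 0 -47.4 0 38;0 0 0 0 -47.4 0 38;0 0 0 0 -47.4 0 38"

```text
t: 23.65
eef_pos: [451.4, -104.6, 180.0]
tool_rot: [0.989, 0.149, -0.002, -0.001]
ft_force: [0.2, 0.4, -1.3]
finger_gap: 0.495
```

apply_moves:
  steps: "0 0 0 0 -47.4 0 38;0 0 0 0 -47.4 0 38;0 0 0 0 -47.4 0 38;0 0 0 0 -47.4 0 38;0 0 0 1 -47.4 0 38"

```text
t: 24.28
eef_pos: [452.7, -341.1, 179.6]
tool_rot: [0.989, 0.149, -0.001, -0.002]
ft_force: [0.2, 0.0, -1.4]
finger_gap: 0.499
```

apply_moves:
  steps: "0 0 0 0 0 -40 38;0 0 0 0 0 -30 38;0 0 0 0 0 0 38;0 0 0 0 0 0 38"

```text
t: 24.78
eef_pos: [454.0, -340.5, 112.4]
tool_rot: [0.989, 0.149, -0.0, -0.0]
ft_force: [-0.1, -1.1, -1.4]
finger_gap: 0.497
```

Run:
```python
from h import *
s=bot.sense();print(s['eef_pos'],s['ft_force'],s['t'])
p,d=snap('side','side8')
cv2.imwrite('pics/side8c.png',cv2.resize(p[230:380,200:390,::-1],None,fx=4,fy=4,interpolation=cv2.INTER_CUBIC))
```

```text
[ 454.01316299 -340.46466896  112.41063864] [-0.13642982 -1.09839562 -1.36461494] 24.775
```

View pics/side8c.png

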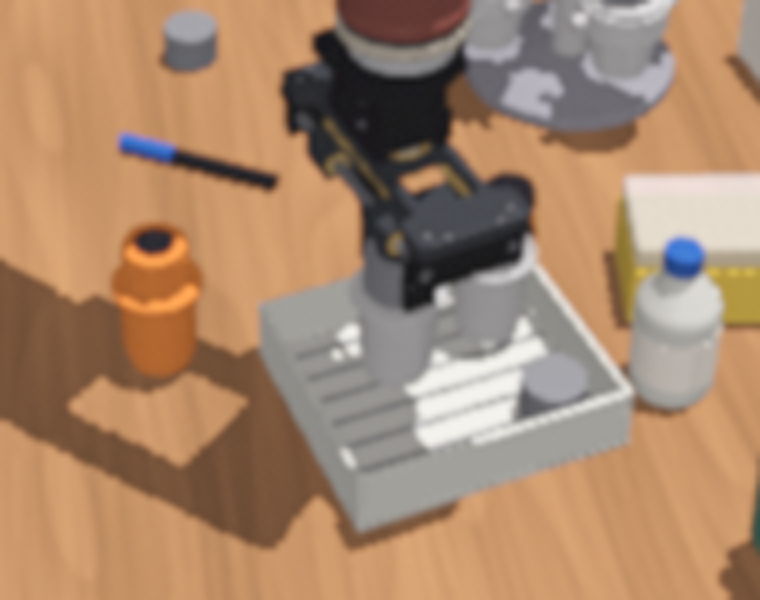

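apply_moves:
  steps: "0 0 0 0 0 -15 38;0 0 0 0 0 -10 38;0 0 0 0 0 -6 38;0 0 0 0 0 -3 38;0 0 0 0 0 0 38"

```text
t: 25.45
eef_pos: [454.0, -340.6, 78.4]
tool_rot: [0.989, 0.149, -0.0, -0.0]
ft_force: [-0.4, 0.9, -1.0]
finger_gap: 0.495
```

apply_moves:
  steps: "0 0 0 0 0 -1 38;0 0 0 0 0 -1 38;0 0 0 0 0 0 38"

```text
t: 25.82
eef_pos: [454.3, -340.9, 76.9]
tool_rot: [0.989, 0.149, 0.0, 0.0]
ft_force: [-1.3, -0.2, -0.7]
finger_gap: 0.499
```

apply_moves:
  steps: "0 0 0 0 0 -0.5 38;0 0 0 0 0 0 38"

```text
t: 26.08
eef_pos: [454.4, -341.0, 76.9]
tool_rot: [0.989, 0.149, 0.0, 0.0]
ft_force: [-1.3, 1.1, 5.3]
finger_gap: 0.499
```

Contact with the tray floor (5 N). I'll release, retreat and check everything.

apply_moves:
  steps: "0 0 0 0 0 0.5 55;0 0 0 0 0 0 70;0 0 0 0 0 0 75;0 0 0 0 0 0 75;0 0 0 0 0 0 75"

```text
t: 26.7
eef_pos: [454.1, -340.7, 76.4]
tool_rot: [0.989, 0.149, -0.0, -0.0]
ft_force: [0.6, 0.1, 0.1]
finger_gap: 0.854
```

apply_moves:
  steps: "0 0 0 0 0 20 75;0 0 0 0 0 40 80;0 0 0 0 0 50 80;0 0 0 0 0 40 80;0 0 0 -40 -40 0 80"

```text
t: 27.32
eef_pos: [417.7, -381.4, 233.4]
tool_rot: [0.988, 0.152, 0.003, 0.004]
ft_force: [0.1, -1.2, 0.2]
finger_gap: 0.919
```

apply_moves:
  steps: "0 0 0 -40 -40 0 80;0 0 0 -40 -40 0 80;0 0 0 -40 -40 0 80;0 0 0 -30 -40 0 80;0 0 0 0 0 0 80"

```text
t: 27.95
eef_pos: [261.5, -543.4, 228.1]
tool_rot: [0.989, 0.147, -0.0, 0.001]
ft_force: [-0.1, 0.5, -0.2]
finger_gap: 0.922
```

Run:
```python
from h import *
s=bot.sense();print(s['eef_pos'],s['ft_force'],s['t'],s['finger_gap'])
for c in('top','side'):
    p,d=snap(c,c+'9');w=cloud(c,d).reshape(-1,3);w=w[~np.isnan(w[:,0])]
    def pl(x,y,r,z0,z1): return w[(np.hypot(w[:,0]-x,w[:,1]-y)<r)&(w[:,2]>z0)&(w[:,2]<z1)]
    for n,x,y,z in[('r1',732,30,152),('r2',678,-60,152),('r3',641,85,152),('ring',588,-7,152),('well',430,337,109),('blank',521,309,109),('trayA',454,-341,103)]:
        q=pl(x,y,30,z-9,z+12);print(c,n,len(q),q.mean(0).round(1),np.median(q[:,2]).round(1))
```

```text
[ 261.49543911 -543.36058754  228.08574191] [-0.06798672  0.48631402 -0.23406645] 27.95 0.9220865500218058
top r1 271 [731.4  31.  151.5] 151.8
top r2 279 [678.2 -59.9 151.7] 152.0
top r3 277 [640.6  84.4 151.6] 151.8
top ring 281 [588.   -6.4 151.6] 151.8
top well 268 [430.8 335.9 108.8] 109.0
top blank 263 [521.6 309.3 108.5] 108.8
top trayA 278 [ 453.7 -338.3  102.5] 102.8
side r1 102 [732.6  25.2 149.6] 149.8
side r2 123 [678.9 -66.5 149.6] 149.9
side r3 99 [641.3  78.2 149.5] 150.1
side ring 117 [588.5 -12.9 149.7] 149.5
side well 69 [433.7 331.  106.6] 106.8
side blank 75 [521.6 303.6 106.5] 106.6
side trayA 196 [ 453.1 -345.3  100.8] 101.2
```

View pics/top9.png

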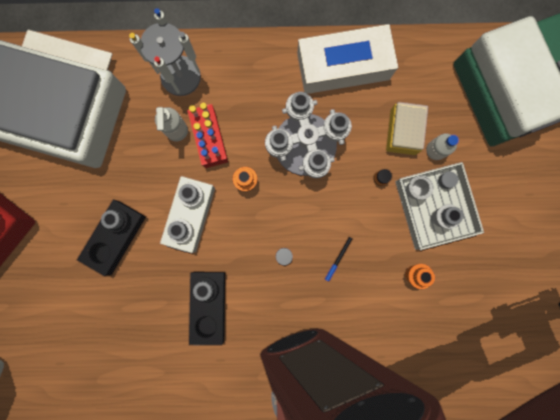

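View pics/side9.png

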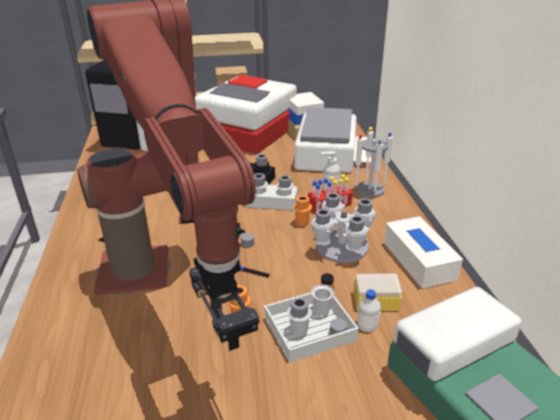

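The pictures show B in the ring at (318,161), C in the white block's well at (179,232), A upright in the tray at (452,216), and bystanders unmoved. Cap-top heights match their seated neighbours (152/152, 109/109) and the tray expectation (103). I'm handing the job in.

```bash
python3 -c "
from h import *
print(job.finish_job())"
```

```text
the job is handed in; nothing more can be done
None
```

All three buckets are where the task asked for them, placed in the order given, and the job was handed in at about 28 s of the 72 s allowed.

| Bucket | Weight in the hand | Identity | Where it is now |
|---|---|---|---|
| B | about 3.5 N | loaded | pushed home in the rotor's open ring |
| C | about 5.5 N | solid blank | on the floor of the white block's free well |
| A | about 1.6 N | empty | upright in the wash tray |

I lifted C first to weigh it, then stood it back on its spot so that the ring could be filled first.

- **Heights:** in the last top view, B's cap top is level with the other rotor buckets at 152 mm. C's is level with its neighbour at 109 mm. A's is at 103 mm, as expected on the tray floor. The side camera reads about 2 mm lower on all of them, within its calibration.
- **Forces:** the highest wrist force I read was about 26 N, while seating B.
- **Surroundings:** the bystanders looked unmoved in both final pictures, and the gripper was well clear of everything.
- **Failed or disagreed:** no check failed. The cameras disagreed with each other by 1–3 mm on some positions, which did not affect any fit.

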